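# Start the right bottle warmer

## Task

Start warming the feeding bottle: one of the two bottle warmers has the tall feeding bottle standing in its well, the other only a squat food jar. With the fingertips, gently press in the large round start button of the warmer with the feeding bottle, keep it down for two full seconds, then let it come up and withdraw. Press no other button, and do not lift or shift the bottles, the jar or anything else.

Things in the scene. Friction and masses are not known exactly. Their poses are not given: they have to be found in the camera images.
- warmer_a: Bottle warmer A, white plastic, fixed to the table: a round well housing, 112 mm diameter, 100 mm high, behind a low button deck 90 mm (x) x 160 mm (y), top 55 mm above the table. Origin on the table at the middle of the joint between deck and well; own x points from the deck to the well, away from the robot, y to the left, z up. Either the feeding bottle or the food jar stands in its well. It may stand on the left or right of the table, yawed up to 0.35 rad
- warmer_a_well (a point): centre of the inner floor of the well of warmer A: 55 mm behind its origin, 30 mm above the table; the well is 74 to 76 mm wide and 70 mm deep
- warmer_a_start_top (a point): centre of the top of the start button of warmer A: the one large round button, 34 mm diameter, white, at the left (+y) end of the deck (50 mm in front of the warmer's origin, 48 mm to the side); its top stands 12 mm above the deck, 67 mm above the table, and moves down with the button
- warmer_a_start (a joint): travel of the start button of warmer A in m: 0 up, 0.008 fully down. A spring returns it: about 2 N to begin, 5 N fully down. It counts as pressed from 0.004
- warmer_a_mode1 (a joint): travel of small square mode button 1 of warmer A in m (0 up, 0.008 down), 13 mm wide, top 9 mm above the deck, 12 mm to the right of the middle of the deck, 50 mm in front of the warmer's origin; same spring. To be left alone
- warmer_a_mode2 (a joint): travel of small square mode button 2 of warmer A in m (0 up, 0.008 down), 13 mm wide, top 9 mm above the deck, 52 mm to the right of the middle of the deck, 50 mm in front of the warmer's origin; same spring. To be left alone
- warmer_b: Bottle warmer B, white plastic, fixed to the table: a square well housing, 112 x 112 mm, 100 mm high, behind a low button deck 90 mm (x) x 160 mm (y), top 55 mm above the table. Origin on the table at the middle of the joint between deck and well; own x points from the deck to the well, away from the robot, y to the left, z up. Either the feeding bottle or the food jar stands in its well. It may stand on the left or right of the table, yawed up to 0.35 rad
- warmer_b_well (a point): centre of the inner floor of the well of warmer B: 55 mm behind its origin, 30 mm above the table; the well is 74 to 76 mm wide and 70 mm deep
- warmer_b_start_top (a point): centre of the top of the start button of warmer B: the one large round button, 34 mm diameter, white, at the right (-y) end of the deck (50 mm in front of the warmer's origin, 48 mm to the side); its top stands 12 mm above the deck, 67 mm above the table, and moves down with the button
- warmer_b_start (a joint): travel of the start button of warmer B in m: 0 up, 0.008 fully down. A spring returns it: about 2 N to begin, 5 N fully down. It counts as pressed from 0.004
- warmer_b_mode1 (a joint): travel of small square mode button 1 of warmer B in m (0 up, 0.008 down), 13 mm wide, top 9 mm above the deck, 12 mm to the left of the middle of the deck, 50 mm in front of the warmer's origin; same spring. To be left alone
- warmer_b_mode2 (a joint): travel of small square mode button 2 of warmer B in m (0 up, 0.008 down), 13 mm wide, top 9 mm above the deck, 52 mm to the left of the middle of the deck, 50 mm in front of the warmer's origin; same spring. To be left alone
- bottle_mid (a point): the feeding bottle to be warmed: 62 mm diameter, 171 mm tall, clear, with a white collar and white domed cap, standing loose in the well of one warmer, so that it rises about 100 mm above the housing; this point is half-way up, 85 mm above its underside; own z up
- jar_mid (a point): squat glass food jar with a steel lid, 62 mm diameter, 84 mm tall, standing loose in the well of the other warmer, rising 14 mm above the housing; this point is half-way up, 42 mm above its underside; own z up
- spare_mid (a point): tall feeding bottle, 62 mm diameter, 162 mm tall, with an uncovered dark teat, standing on the table between the warmers (not in a warmer); point 80 mm above its underside. Bystander
- collar_mid (a point): plain white screw ring, 48 mm diameter, 16 mm high, on the table in front of (robot side of) one warmer; its centre. Bystander
- dummy_mid (a point): baby's dummy, 38 mm disc with a dark teat up, 30 mm high, on the table in front of the other warmer; point 10 mm up. Bystander
- tin_mid (a point): milk powder tin, 102 mm diameter, 136 mm tall, at the back; point 60 mm up. Bystander
- scoop_mid (a point): white measuring scoop, about 180 mm long, lying at the left; point on its handle 6 mm up. Bystander

How it is judged:
By the outcome, as a careful person would: the job done as asked, in the order asked, and still so for the second after the job is handed in, with the robot touching nothing.
It also fails if it takes over 40 s, if anything falls off the work surface, if the arm or the gripper's body presses on something with over 40 N, if the wrist force passes 120 N, or if a joint passes its speed limit or range.

## Robot

A 6-joint arm with a two-finger parallel gripper is mounted at the origin on the work surface. World frame = base frame: x ahead of the robot, y to its left, z up, the work surface at z = 0. Lengths are in mm, angles in rad, forces in N, time in s.
With the tool pointing down it reaches from about 350 to 775 mm from the base axis. Payload 7.3 kg.
Tool frame: the origin (TCP) lies at the very end of the fingers, on their centre line; the grasp point (between the pads) lies 19 mm behind it; z points along the fingers, x is the direction in which the jaws open and shut, and the axes are right-handed (so a half turn about z gives the same grasp; the last joint's range is limited). The gripper opens to 92 mm and grips with 3 to 60 N. Pads are 19 mm wide; open, the fingers measure 130 mm over their backs; the gripper's body (75 mm by 190 mm) begins 47 mm behind the grasp point.
Start: joints at [-1.427, 0.342, 1.524, -0, 1.275, -0.146], TCP at [150.047, -503.121, 226.741] pointing down, gripper open.
Joint ranges: [-2.53, 2.53], [-0.77, 2.02], [0.04, 2.7], [-1, 4.14], [0.28, 2.66], [-3.11, 3.11]. Speed limits (rad/s): [2.57, 2.57, 3.14, 3.14, 3.14, 3.14].

## Interface

Orientations are given as [roll, pitch, yaw] about the fixed x, y, z axes, in that order (R = Rz(yaw) Ry(pitch) Rx(roll)).
In Python, from plant import bot, capture, camera_params gives the robot as it stands.
- The arm moves only by the shell command python3 -m jog 'ROWS' [OPENING]. ROWS is a JSON object of lists of equal length, an entry for each row: "xyz": the shift along the world's x, y, z as a fraction of full scale, a list of three; "angular": the turn, a rotation vector about the world's x, y, z as a fraction of full scale, a list of three. In form: {"xyz": [[x, y, z], ...], "angular": [[wx, wy, wz], ...]}. A call has 1 to 10 rows; each row shifts and turns the pose as measured when the row begins; what a row does not reach is not made up. Full scale, the value 1, is 2 cm for a shift and 6 degrees for a turn. A row lasts 1/10 s, in which the tool goes at most 50 mm and 8.59 degrees, less where a joint would pass 70% of its speed; a pose out of reach is approached as far as the arm can. A call with a number of a shift or a turn outside -1 to 1 is refused whole. A call with a gripper value outside its range is refused whole. OPENING is the closure, from -1 (fully open) to 1 (shut), set as the call begins (- or left out, the last holds). The fingers move at their own pace and stop on an object; the grip force is fixed at half the most. Time passes only in rows, so rows that do not move let the fingers close. It gives the time, the measured TCP pose, the force and the opening at its end, in the units of the state.
- bot.get_obs(): the state, without advancing time (a new reading comes with each control period).
- capture(name): name is "scene" or "side" or "wrist"; returns the picture (384x512x3 uint8, red, green, blue); there is no depth.
- camera_params(name): a dict with "fx", "fy", "cx", "cy" (pixels), "rvec" (rotation vector, rad) and "tvec" (3), from world to camera coordinates, as OpenCV has them. Camera axes: x right, y down, z forward; pixel columns grow to the right and rows downward; lengths in mm; the calibration is good to about 2 mm. A picture is of the moment at which its call begins: read the wrist's pose just before it. camera_params takes no time and is no camera call; for the wrist camera it gives the pose at the moment of the call.
- bot.close_job(): hands the job in, once; it reports no verdict.
The state is a dict: "time": time; "joint_positions": joint angles; "dq": joint speeds; "tau": joint torques, N m; "tool_pos": TCP position; "tcp_rot": TCP orientation; "contact_force": force on the tool from outside, world axes, zero at the start; "moment": the same for the moment, N m; "grip_width": finger opening in mm.
Only numpy, scipy, OpenCV 4.12 (cv2) and the standard library are available. Lean on these libraries where they do the work, as an engineer would, in place of code of your own. Each camera call takes 0.05 s, during which the arm holds its last target.

## Working session

There is one attempt and no reset: what is moved stays moved. The work goes in short steps, Python scripts to look and compute and a shell command to move; the robot and the scene stay as the last step left them, time stands still between calls to the robot, and variables do not carry over. Pictures are saved under pics/ and viewed, and the job is handed in when it is done.

```bash
mkdir -p pics
python3 - <<'E'
from plant import bot,capture,camera_params
import cv2
for n in("scene","side"):
    cv2.imwrite(f"pics/{n}0.png",cv2.cvtColor(capture(n),cv2.COLOR_RGB2BGR)); print(n,camera_params(n))
print(bot.get_obs())
E
```

```text
scene {'fx': 359.99904417806374, 'fy': 359.99904417806374, 'cx': 255.92943781548314, 'cy': 194.39076010280917, 'rvec': array([ 2.33230058,  0.80976608, -0.27547697]), 'tvec': array([-487.98563784, -159.40245296, 1194.59193711])}
side {'fx': 415.0743349011252, 'fy': 415.0743349011252, 'cx': 251.0549773181896, 'cy': 193.56383397118285, 'rvec': array([ 0.24981793, -2.70655593,  1.4175122 ]), 'tvec': array([ 570.68864242,  102.90787399, 1116.02144435])}
{'time': 0.1, 'joint_positions': array([-1.42701985e+00,  3.42670659e-01,  1.52491435e+00, -1.71800948e-06,
        1.27539307e+00, -1.46009451e-01]), 'dq': array([ 3.94001015e-05, -3.78059856e-04, -2.91580977e-03,  4.07529439e-04,
       -9.32816603e-04, -3.28115135e-04]), 'tau': array([ 2.36077285e-03, -4.32000947e+01, -2.44695389e+01,  7.19437050e-02,
        5.26010105e-02, -6.09700442e-05]), 'tool_pos': array([ 149.98145043, -502.7473095 ,  226.10780972]), 'tcp_rot': array([-3.14139271e+00,  1.37091857e-03, -1.28100976e+00]), 'contact_force': array([-0.93511408, -0.05742975,  0.03586087]), 'moment': array([-0.00355328, -0.03509482,  0.00083324]), 'grip_width': 91.81776521164691}
```

View pics/scene0.png

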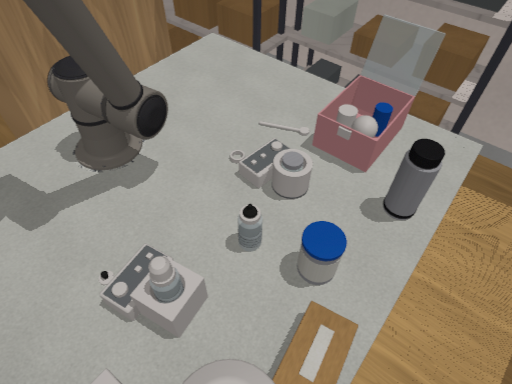

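View pics/side0.png

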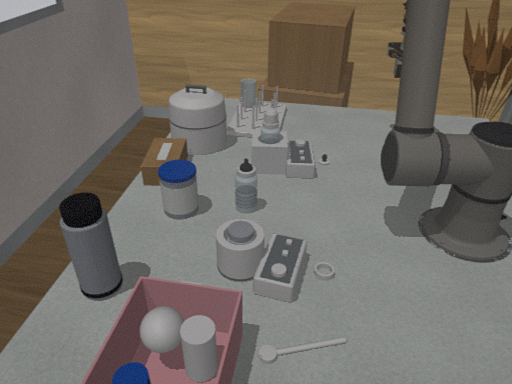

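Scene view: the feeding bottle (cap about (160,265)) stands in the square warmer B. The jar is in the round warmer A at (290,170). B's large round start button is near (120,290), and in the side view near (300,145). I'll zoom in on both.

Run:
```python
import cv2
a=cv2.imread("pics/scene0.png")[235:335,85:215]
b=cv2.imread("pics/side0.png")[100:190,240:340]
cv2.imwrite("pics/za.png",cv2.resize(a,None,fx=6,fy=6,interpolation=cv2.INTER_CUBIC))
cv2.imwrite("pics/zb.png",cv2.resize(b,None,fx=6,fy=6,interpolation=cv2.INTER_CUBIC))
```

```text
(no output)
```

View pics/za.png

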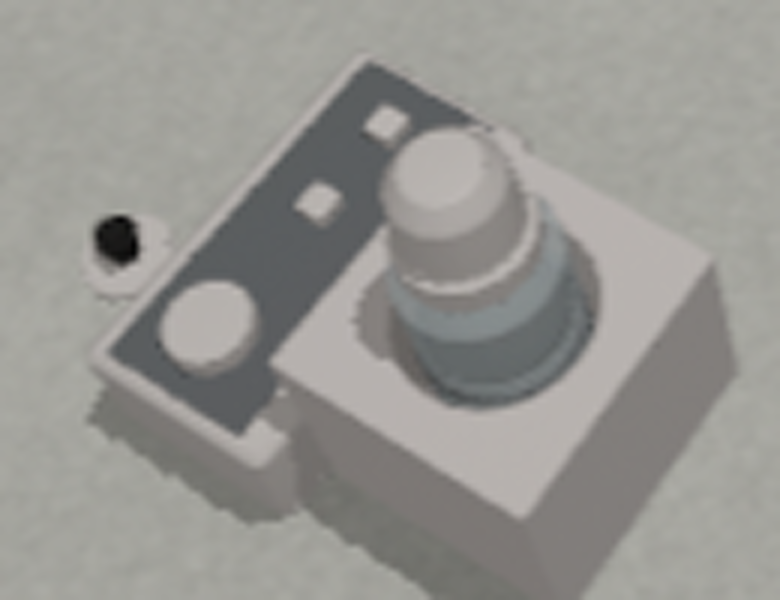

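View pics/zb.png

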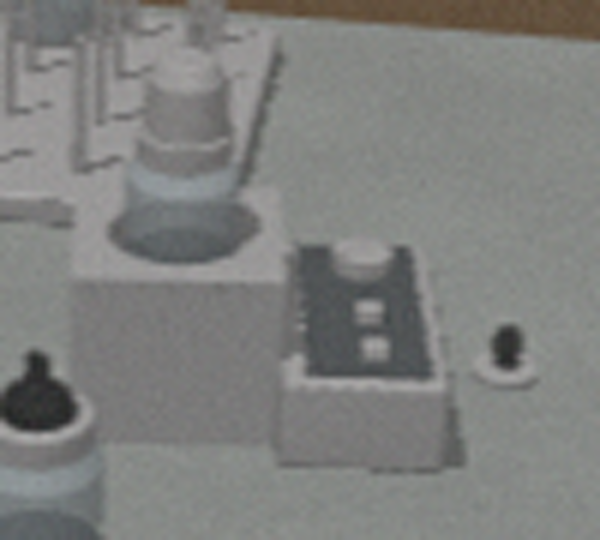

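The large round start button is well clear of the bottle in the scene crop: top centre at about (207,322), mode buttons at about (321,199) and (387,122). In the side crop its top is at about (362,252). Next I'll segment the white blobs and cast rays.

```bash
cat > h.py <<'E'
import cv2,numpy as np
from plant import camera_params
def ray(n,u,v,P=None):
    P=P or camera_params(n);R=cv2.Rodrigues(P['rvec'])[0]
    d=R.T@np.array([(u-P['cx'])/P['fx'],(v-P['cy'])/P['fy'],1]);return -R.T@P['tvec'],d/np.linalg.norm(d)
def plane(n,u,v,z,P=None):
    c,d=ray(n,u,v,P);return c+d*(z-c[2])/d[2]
def proj(n,X,P=None):
    P=P or camera_params(n)
    return cv2.projectPoints(np.array([X],float),P['rvec'],P['tvec'],np.array([[P['fx'],0,P['cx']],[0,P['fy'],P['cy']],[0,0,1]]),None)[0].ravel()
E
python3 - <<'E'
from h import *
z=lambda x,o:o+(x+.5)/6-.5
pts={k:(z(u,85),z(v,235)) for k,(u,v) in dict(start=(207,322),m1=(321,199),m2=(387,121),dl=(368,62),dr=(95,360)).items()}
H=dict(start=67,m1=64,m2=64,dl=55,dr=55)
W={k:plane("scene",*pts[k],H[k]) for k in pts}
for k in W:print(k,W[k].round(1))
# segmentation of start top: bright blob in crop
im=cv2.imread("pics/scene0.png")
hsv=cv2.cvtColor(im,cv2.COLOR_BGR2GRAY)
for t in(150,160,165,170):
    m=(hsv>t).astype(np.uint8);n,l,s,c=cv2.connectedComponentsWithStats(m,connectivity=4)
    for x in((119,288),(138,268),(149,255)):
        i=l[x[1],x[0]];print(t,x,s[i][4] if i else 0,c[i].round(2),plane("scene",*c[i],67).round(1))
zs=lambda x,y:(240+(x+.5)/6-.5,100+(y+.5)/6-.5)
ps=zs(362,252);print("side67",plane("side",*ps,67).round(1), "m1",plane("side",*zs(369,308),64).round(1),"m2",plane("side",*zs(376,346),64).round(1))
c1,d1=ray("scene",*pts['start']);c2,d2=ray("side",*ps)
t=np.linalg.lstsq(np.c_[d1,-d2],c2-c1,rcond=None)[0];print("tri",(c1+t[0]*d1).round(1),(c2+t[1]*d2).round(1))
a=W['m2'][:2]-W['start'][:2];print("dist",np.linalg.norm(a),"(100)",np.linalg.norm(W['m1']-W['start']),"(60)","yaw",np.arctan2(-a[0],a[1]))
E
```

```text
start [ 471.4 -308.3   67. ]
m1 [ 463.1 -247.9   64. ]
m2 [ 456.7 -208.8   64. ]
dl [ 423.8 -192.7   55. ]
dr [ 443.9 -342.3   55. ]
150 (119, 288) 159 [119.1  288.25] [ 471.5 -308.2   67. ]
150 (138, 268) 22 [137.5 268. ] [ 464.3 -249.8   67. ]
150 (149, 255) 24 [148.88 255.  ] [ 458.6 -210.3   67. ]
160 (119, 288) 147 [119.16 288.22] [ 471.5 -308.1   67. ]
160 (138, 268) 21 [137.57 267.9 ] [ 464.3 -249.5   67. ]
160 (149, 255) 20 [148.7  254.85] [ 458.  -210.3   67. ]
165 (119, 288) 139 [119.19 288.19] [ 471.5 -308.    67. ]
165 (138, 268) 20 [137.7 267.9] [ 464.5 -249.3   67. ]
165 (149, 255) 16 [149.06 254.88] [ 458.7 -209.8   67. ]
170 (119, 288) 134 [119.07 288.18] [ 471.3 -308.2   67. ]
170 (138, 268) 19 [137.58 267.89] [ 464.3 -249.5   67. ]
170 (149, 255) 15 [149. 255.] [ 458.9 -210.1   67. ]
side67 [ 469.6 -306.    67. ] m1 [ 460.8 -247.6   64. ] m2 [ 453.8 -206.9   64. ]
tri [ 470.5 -308.1   65.4] [ 469.8 -308.3   65.8]
dist 100.59523645659148 (100) 61.03838149495301 (60) yaw 0.14748389519324215
```

Two views and two sizes agree: start–mode2 measures 100.6 mm (100 given), start–mode1 61 mm (60 given), and the triangulated height is 65.6 mm (67 given). So the start button is at about (470.5, -307.5, 67) with yaw about 0.147. I'll close the jaws and put them along the warmer's y axis (tool yaw -1.424), so the gripper body's narrow side faces the bottle, and travel at the present height.

```bash
python3 -m jog '{"xyz":[[1,0.6,0],[1,0.6,0],[1,0.6,0],[1,0.6,0],[1,0.6,0],[1,0.6,0],[1,0.6,0],[1,0.6,0],[1,0.6,0],[1,0.6,0]],"angular":[[0,0,-0.14],[0,0,-0.14],[0,0,-0.14],[0,0,-0.14],[0,0,-0.14],[0,0,-0.14],[0,0,-0.14],[0,0,-0.14],[0,0,-0.14],[0,0,-0.14]]}' 1
```

```text
time: 1.1
tool_pos: [353.6, -377.0, 221.9]
tcp_rot: [3.139, 0.01, -1.439]
contact_force: [0.3, -1.2, -0.1]
grip_width: 16.5
```

```bash
python3 -m jog '{"xyz":[[1,0.6,0],[1,0.6,0],[1,0.6,-0.5],[1,0.6,-0.5],[0.8,0.5,-1],[0.5,0.3,-1],[0,0,-1],[0,0,0],[0,0,0]],"angular":[[0,0,0],[0,0,0],[0,0,0],[0,0,0],[0,0,0],[0,0,0],[0,0,0],[0,0,0],[0,0,0]]}' 1; python3 -c "
from plant import bot;o=bot.get_obs();print(o['tool_pos'],o['tcp_rot'],o['dq'].round(3))"
```

```text
time: 2.0
tool_pos: [465.4, -306.3, 136.8]
tcp_rot: [3.137, 0.014, -1.435]
contact_force: [0.2, -0.3, -0.5]
grip_width: 0.6
[ 465.36150191 -306.31763124  136.82062013] [ 3.13668264  0.01413506 -1.43529464] [ 0.001  0.016  0.019 -0.001  0.001 -0.001]
```

```bash
python3 -m jog '{"xyz":[[0.25,-0.05,-0.8],[0,0,-0.8],[0,0,-0.6],[0,0,0],[0,0,0]],"angular":[[0,0,0],[0,0,0],[0,0,0],[0,0,0],[0,0,0]]}' 1
python3 - <<'E'
from h import *
from plant import bot,capture
o=bot.get_obs();print(o['tool_pos'],o['tcp_rot'])
out=[]
for n,s in(("scene",(60,225)),("side",(220,90))):
    P=camera_params(n);im=cv2.cvtColor(capture(n),cv2.COLOR_RGB2BGR)
    q=proj(n,o['tool_pos']);print(n,q,proj(n,(470.5,-307.5,67)))
    c=cv2.resize(im[s[1]:s[1]+110,s[0]:s[0]+130],None,fx=5,fy=5,interpolation=cv2.INTER_CUBIC)
    cv2.imwrite(f"pics/pre_{n}.png",c)
P=camera_params("wrist");im=cv2.cvtColor(capture("wrist"),cv2.COLOR_RGB2BGR);cv2.imwrite("pics/pre_wrist.png",im);print(P,proj("wrist",(470.5,-307.5,67),P))
E
```

```text
time: 2.5
tool_pos: [471.7, -309.7, 92.5]
tcp_rot: [3.14, 0.01, -1.437]
contact_force: [-0.1, 0.2, 0.5]
grip_width: 0.2
[ 471.71111511 -309.65222      92.4978609 ] [ 3.14023794  0.01011372 -1.43748523]
scene [115.37223179 283.6619428 ] [119.09288032 287.75357989]
side [299.96585646 134.17469299] [299.70141023 141.3494854 ]
{'fx': 321.56723484023934, 'fy': 321.56723484023934, 'cx': 258.86988636530157, 'cy': 188.67141550391915, 'rvec': array([-2.2181633 ,  1.9363328 ,  0.25996695]), 'tvec': array([-368.70028675,  413.164728  ,  370.38426103])} [256.0647899  221.23869148]
```

View pics/pre_scene.png

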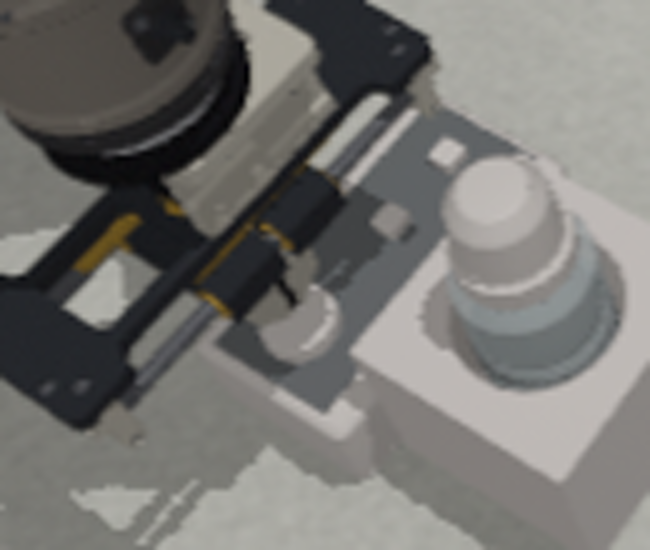

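View pics/pre_side.png

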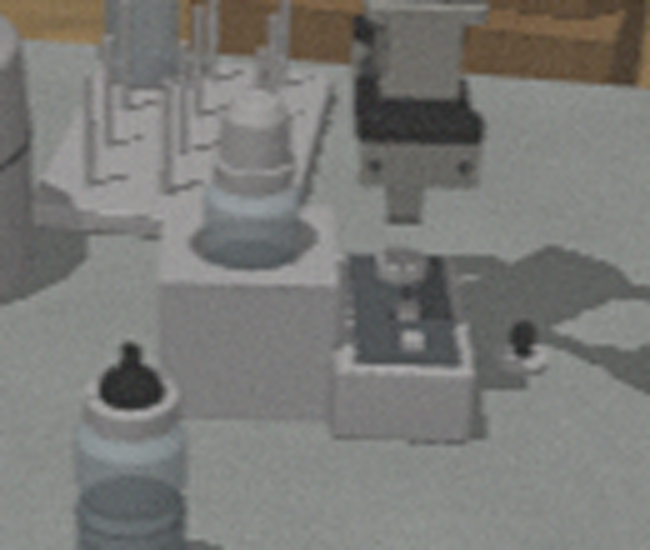

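View pics/pre_wrist.png

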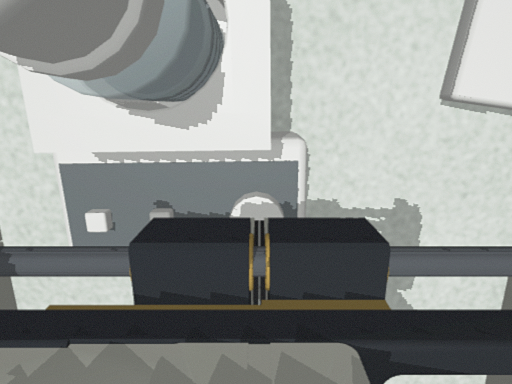

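The fingertips sit centred over the start button in all three views, with the body clear of the bottle. Now I'll descend and then press in small steps.

```bash
python3 -m jog '{"xyz":[[0,0.08,-0.5],[0,0,-0.35],[0,0,0],[0,0,0]],"angular":[[0,0,0],[0,0,0],[0,0,0],[0,0,0]]}' 1; for i in 1; do python3 -m jog '{"xyz":[[0,0,-0.2],[0,0,0]],"angular":[[0,0,0],[0,0,0]]}' 1;done
```

```text
time: 3.05
tool_pos: [472.2, -308.2, 75.5]
tcp_rot: [-3.141, 0.008, -1.437]
contact_force: [-0.1, -0.6, 0.3]
grip_width: 0.4
time: 3.25
tool_pos: [472.3, -308.2, 71.2]
tcp_rot: [-3.141, 0.008, -1.437]
contact_force: [-0.8, 0.3, 0.9]
grip_width: 0.7
```

```bash
python3 -m jog '{"xyz":[[0,0,-0.2],[0,0,0]],"angular":[[0,0,0],[0,0,0]]}' 1;python3 -m jog '{"xyz":[[0,0,-0.15],[0,0,0]],"angular":[[0,0,0],[0,0,0]]}' 1
```

```text
time: 3.45
tool_pos: [472.5, -308.4, 67.2]
tcp_rot: [-3.141, 0.007, -1.437]
contact_force: [-1.5, 0.4, 2.0]
grip_width: 0.3
time: 3.65
tool_pos: [472.6, -308.5, 64.5]
tcp_rot: [-3.14, 0.007, -1.437]
contact_force: [-1.1, 0.8, 2.3]
grip_width: 0.2
```

```bash
python3 -m jog '{"xyz":[[0,0,-0.15],[0,0,0]],"angular":[[0,0,0],[0,0,0]]}' 1;python3 -m jog '{"xyz":[[0,0,-0.06],[0,0,0]],"angular":[[0,0,0],[0,0,0]]}' 1
```

```text
time: 3.85
tool_pos: [472.7, -308.6, 61.8]
tcp_rot: [-3.14, 0.007, -1.437]
contact_force: [-1.1, 0.4, 4.6]
grip_width: 0.2
time: 4.05
tool_pos: [472.7, -308.6, 60.8]
tcp_rot: [-3.14, 0.006, -1.437]
contact_force: [-1.3, 0.6, 5.4]
grip_width: 0.3
```

The button is about 6 mm in and the force matches the spring. Now I'll hold.

```bash
Z='x'; python3 -m jog '{"xyz":[[0,0,0],[0,0,0],[0,0,0],[0,0,0],[0,0,0]],"angular":[[0,0,0],[0,0,0],[0,0,0],[0,0,0],[0,0,0]]}' 1
```

```text
time: 4.55
tool_pos: [472.7, -308.6, 61.1]
tcp_rot: [-3.14, 0.006, -1.437]
contact_force: [-1.5, 0.6, 4.3]
grip_width: 0.1
```

Creep is only about 0.3 mm, so I'll keep holding with a slight top-up.

```bash
python3 -m jog '{"xyz":[[0,0,-0.03],[0,0,0],[0,0,0],[0,0,0],[0,0,0],[0,0,0],[0,0,-0.02],[0,0,0],[0,0,0],[0,0,0]],"angular":[[0,0,0],[0,0,0],[0,0,0],[0,0,0],[0,0,0],[0,0,0],[0,0,0],[0,0,0],[0,0,0],[0,0,0]]}' 1
python3 - <<'E'
from plant import capture
import cv2
im=cv2.cvtColor(capture("side"),cv2.COLOR_RGB2BGR)
cv2.imwrite("pics/hold_side.png",cv2.resize(im[90:200,220:350],None,fx=5,fy=5,interpolation=cv2.INTER_CUBIC))
E
```

```text
time: 5.55
tool_pos: [472.8, -308.6, 60.1]
tcp_rot: [-3.14, 0.006, -1.437]
contact_force: [-1.5, 1.3, 5.4]
grip_width: 0.4
```

View pics/hold_side.png

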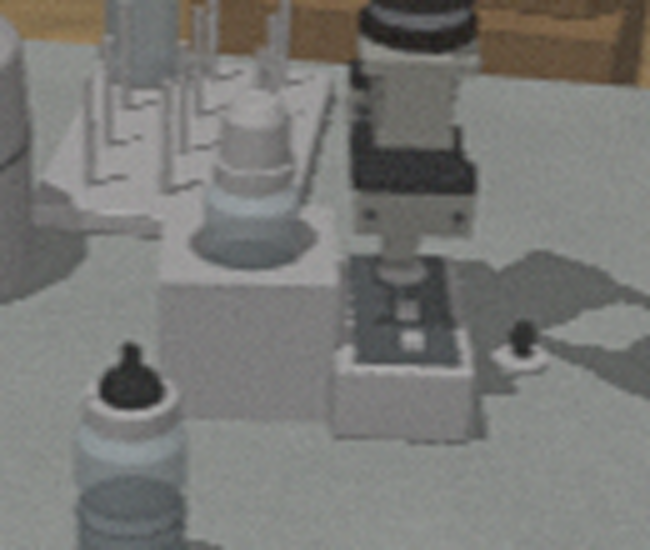

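The fingertips (crop (400,265)) are holding the start button down, and both mode buttons are free. The button has been pressed since about 3.85 s. I'll hold to about 6.5 s, then rise straight up.

```bash
python3 -m jog '{"xyz":[[0,0,0],[0,0,0],[0,0,0],[0,0,0],[0,0,0],[0,0,0],[0,0,0],[0,0,0],[0,0,0]],"angular":[[0,0,0],[0,0,0],[0,0,0],[0,0,0],[0,0,0],[0,0,0],[0,0,0],[0,0,0],[0,0,0]]}' 1
python3 -m jog '{"xyz":[[0,0,0.2],[0,0,0.2],[0,0,0.3],[0,0,0.5],[0,0,0.8],[0,0,1],[0,0,1],[0,0,1],[0,0,0],[0,0,0]],"angular":[[0,0,0],[0,0,0],[0,0,0],[0,0,0],[0,0,0],[0,0,0],[0,0,0],[0,0,0],[0,0,0],[0,0,0]]}' 1
```

```text
time: 6.5
tool_pos: [472.7, -308.6, 60.2]
tcp_rot: [-3.14, 0.006, -1.437]
contact_force: [-1.1, 0.5, 4.4]
grip_width: 0.1
time: 7.5
tool_pos: [472.2, -308.1, 166.0]
tcp_rot: [-3.14, 0.007, -1.437]
contact_force: [-0.6, -0.3, -0.0]
grip_width: 0.9
```

```bash
python3 -m jog '{"xyz":[[0,0,1],[0,0,1],[-0.6,-0.6,0.5],[-0.8,-0.8,0],[-0.8,-0.8,0],[-0.8,-0.8,0],[-0.5,-0.5,0],[0,0,0],[0,0,0]],"angular":[[0,0,0],[0,0,0],[0,0,0],[0,0,0],[0,0,0],[0,0,0],[0,0,0],[0,0,0],[0,0,0]]}' 1
python3 - <<'E'
from h import *
from plant import capture,bot
for n in("scene","side"):
    im=cv2.cvtColor(capture(n),cv2.COLOR_RGB2BGR);cv2.imwrite(f"pics/end_{n}.png",im)
    if n=="scene":
        g=cv2.cvtColor(im,cv2.COLOR_BGR2GRAY);_,l,s,c=cv2.connectedComponentsWithStats((g>160).astype(np.uint8),connectivity=4)
        i=l[288,119];print(s[i][4],c[i])
    d=cv2.absdiff(im,cv2.imread(f"pics/{n}0.png")).max(2);cv2.imwrite(f"pics/diff_{n}.png",(d>40).astype(np.uint8)*255)
print(bot.get_obs()['dq'].round(3))
a=[cv2.imread(f"pics/{p}_{n}.png") for n in("scene","side") for p in("end","diff")]
cv2.imwrite("pics/end4.png",cv2.resize(np.vstack([np.hstack(a[:2]),np.hstack(a[2:])]),(800,600)))
E
```

```text
time: 8.4
tool_pos: [397.4, -376.7, 208.8]
tcp_rot: [3.135, 0.019, -1.436]
contact_force: [0.7, 0.6, -0.7]
grip_width: 0.5
147 [119.15646259 288.21768707]
[ 0.008 -0.005 -0.005  0.001  0.001 -0.002]
```

View pics/end4.png

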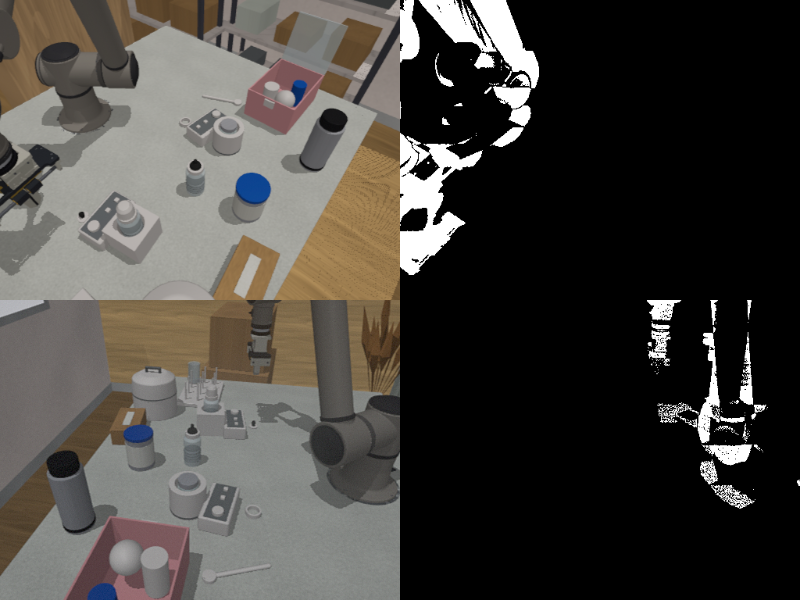

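The end pictures show the arm withdrawn. The start button blob is back at the same pixel (119.16, 288.22), and the difference images show only the arm and its shadow, so nothing else moved.

```bash
python3 -c "
from plant import bot
print(bot.close_job())"
```

```text
the job is handed in; nothing more can be done
None
```

I pressed the start button of warmer B, the square one with the tall feeding bottle. I held it down for about 2.6 s (3.85 to 6.5 s on the clock), then released it, withdrew and handed the job in.

- **Press depth:** the button went in about 5 to 7 mm, judged from the fingertip height and a measured force of 4 to 5.5 N. I could not read the button's travel directly. Fingertip heights read 60.1 to 61.8 mm during the hold, below the 63 mm where it counts as pressed.
- **After release:** the force returned to about 0. In the scene view the button is back at the same pixels as before.
- **Rest of the scene:** before/after pictures from both cameras differ only in the arm and its shadow, so the bottles, jar and other items had not moved. The mode buttons looked untouched while I held the start button.
- **Disagreements:** the two cameras put the button 2 to 3 mm apart. The press was within about 3 mm of the button's centre, and none of the checks failed.

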